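Open the satellite transit case's wheel lock

TASK

Unlock the aluminium transit case: one at a time and from left to right as seen from the robot, roll its three numbered wheels to 4, 6 and 3 so that each number stands squarely on top at the index marks, then slide the red bolt fully to the left, home against its stop. Press the sprung wheels only as hard as it takes to turn them (about 9 N, never 18) and push the bolt gently (never over 22 N), do not turn the wheels that are not yet due or already set, leave the bolt alone until the code stands, and leave everything else where it is.

Things in the scene. Friction and masses are not known exactly. Their poses are not given: they have to be found in the camera images.
- case: Aluminium transit case, fixed, 280 x 340 x 120 mm (x, y, z); origin at the centre of its underside, x away from the robot, y to the robot's left, z up. In its lid: a grey lock plate (top 132 mm above the underside) with three black numbered wheels in a row along y, and nearer the robot a red sliding bolt. Loose things lie on the far half of the lid.
- wheel_left_top (a point): Nominal top of the left (+y) wheel's rim, at case x = 30, y = 48, z = 152 mm. The true rim may stand up to 7 mm higher or lower (height-adjustable seat, set at random): find it by touch. Radius 30 mm, 18 mm wide, axle along the case's y, 20 mm proud of the plate. Sprung downward: 2 N to start, then 7 N per mm, 6 mm of travel. Over 18 N damages it.
- wheel_mid_top (a point): Nominal top of the middle wheel's rim, at case x = 30, y = 0, z = 152 mm. The true rim may stand up to 7 mm higher or lower (height-adjustable seat, set at random): find it by touch. Radius 30 mm, 18 mm wide, axle along the case's y, 20 mm proud of the plate. Sprung downward: 2 N to start, then 7 N per mm, 6 mm of travel. Over 18 N damages it.
- wheel_right_top (a point): Nominal top of the right (-y) wheel's rim, at case x = 30, y = -48, z = 152 mm. The true rim may stand up to 7 mm higher or lower (height-adjustable seat, set at random): find it by touch. Radius 30 mm, 18 mm wide, axle along the case's y, 20 mm proud of the plate. Sprung downward: 2 N to start, then 7 N per mm, 6 mm of travel. Over 18 N damages it.
- wheel_left (a joint): Angle of the left (+y) wheel, rad: 0.6283 x the number on top (0 to 9; stops beyond 0 and 9). Grows as the top of the rim is rolled away from the robot (case +x). Smooth rim, dragged round by a shut fingertip pressed on it from above; needs about 3.5 N along the rim, so press about 9 N (it slips under about 6 N). Stays where left. Starts 1 to 3 numbers off its code.
- wheel_left_zero (a point): Middle of the numeral 0 on the rim of the left (+y) wheel; turns with it. White numerals 0 to 9, 12 mm high, every 36 degrees, upright as seen from the robot; the next higher number comes up from the robot's side. Yellow index marks on the plate beside the wheel show the top line.
- wheel_mid (a joint): Angle of the middle wheel, rad: 0.6283 x the number on top (0 to 9; stops beyond 0 and 9). Grows as the top of the rim is rolled away from the robot (case +x). Smooth rim, dragged round by a shut fingertip pressed on it from above; needs about 3.5 N along the rim, so press about 9 N (it slips under about 6 N). Stays where left. Starts 1 to 3 numbers off its code.
- wheel_mid_zero (a point): Middle of the numeral 0 on the rim of the middle wheel; turns with it. White numerals 0 to 9, 12 mm high, every 36 degrees, upright as seen from the robot; the next higher number comes up from the robot's side. Yellow index marks on the plate beside the wheel show the top line.
- wheel_right (a joint): Angle of the right (-y) wheel, rad: 0.6283 x the number on top (0 to 9; stops beyond 0 and 9). Grows as the top of the rim is rolled away from the robot (case +x). Smooth rim, dragged round by a shut fingertip pressed on it from above; needs about 3.5 N along the rim, so press about 9 N (it slips under about 6 N). Stays where left. Starts 1 to 3 numbers off its code.
- wheel_right_zero (a point): Middle of the numeral 0 on the rim of the right (-y) wheel; turns with it. White numerals 0 to 9, 12 mm high, every 36 degrees, upright as seen from the robot; the next higher number comes up from the robot's side. Yellow index marks on the plate beside the wheel show the top line.
- bolt (a joint): Travel of the red bolt (m): 0 shut, 0.044 fully open against its stop; slides to the case's +y (left). Friction about 4 N, no spring. More than 22 N from the fingers damages it.
- bolt_tab (a point): Centre of the bolt's upright red tab, 26 x 14 x 24 mm (case x, y, z); at case x = -75 mm, z = 140 mm, and y = -22 mm when shut. It can be pushed on its right (-y) face; the track below it is 124 mm above the case's underside. Axes are the case's.
- lens_cap: Orange plastic cap, 38 mm across, 14 mm high, lying on the far left of the case lid. Origin at its underside's centre; to be left alone.
- bit_block: Blue screw-bit block, 30 x 50 x 28 mm, on the far right of the case lid. Origin at its underside's centre; to be left alone.
- multimeter: Yellow hand-held meter, 180 x 90 x 46 mm, on the bench to the left. Origin at its underside's centre; to be left alone.
- tape_roll: Roll of amber tape, 80 mm across, 25 mm high, on the bench to the left. Origin at its underside's centre; to be left alone.
- board_stack: Stack of three circuit boards on a red stand, 160 x 130 x 140 mm, on the bench to the right. Origin at its underside's centre; to be left alone.
- screwdriver: Screwdriver lying on the bench to the right of the robot. To be left alone.
- solvent_bottle: White bottle, 60 mm across, 140 mm high, standing on the bench to the right. Origin at its underside's centre; to be left alone.
- parts_tray: Clear divided tray, 120 x 90 x 30 mm, on the bench to the left of the robot. Origin at its underside's centre; to be left alone.

How it is judged (in metres and radians):
On the way, in this order (a step that is already met when the one before it is completed fails the run):
1. left wheel at 4 (value of joint wheel_left between 2.3433 and 2.6833 rad), for 0.2 s.
2. middle wheel at 6, left still at 4 (all of step 1 and value of joint wheel_mid between 3.5999 and 3.9399 rad), for 0.2 s.
3. right wheel at 3, the others still at 4 and 6 (all of step 2 and value of joint wheel_right between 1.715 and 2.055 rad), for 0.2 s.
4. bolt slid fully open (all of step 3 and value of joint bolt above 0.041 m), for 0.2 s.
At the end, for the whole second after the job is handed in: Left wheel at 4, middle at 6, right at 3 (each within 0.17 rad, about 10 degrees), the bolt within 3 mm of fully open, wheels and bolt at rest (all of step 4 and velocity of joint wheel_left between -0.02 and 0.02 rad/s and velocity of joint wheel_mid between -0.02 and 0.02 rad/s and velocity of joint wheel_right between -0.02 and 0.02 rad/s and velocity of joint bolt between -0.02 and 0.02 m/s); the robot touches nothing.
It fails at once if a wheel is turned out of turn: the middle while the left is off 4, or the right while the left is off 4 or the middle off 6 ((distance of wheel_mid_zero from where it was at the start of the episode above 0.008 m and not (value of joint wheel_left between 2.3433 and 2.6833 rad)) or (distance of wheel_right_zero from where it was at the start of the episode above 0.008 m and not (value of joint wheel_left between 2.3433 and 2.6833 rad and value of joint wheel_mid between 3.5999 and 3.9399 rad))).
It fails at once if the bolt is moved while the code does not stand (value of joint bolt above 0.004 m and not (value of joint wheel_left between 2.3433 and 2.6833 rad and value of joint wheel_mid between 3.5999 and 3.9399 rad and value of joint wheel_right between 1.715 and 2.055 rad)).
It fails at once if a wheel is pressed with more than 18 N (contact force between anything else and wheel_left above 18 N or contact force between anything else and wheel_mid above 18 N or contact force between anything else and wheel_right above 18 N).
It fails at once if the bolt is pushed with more than 22 N (contact force between anything else and bolt above 22 N).
It fails at once if a bystander is moved more than 15 mm (distance of any of lens_cap, bit_block, multimeter, tape_roll, board_stack, screwdriver, solvent_bottle, parts_tray from where it was at the start of the episode above 0.015 m).
It also fails if it takes over 69 s, if anything falls off the work surface, if the arm or the gripper's body presses on something with over 40 N, if the wrist force passes 120 N, or if a joint passes its speed limit or range.

ROBOT

A 6-joint arm with a two-finger parallel gripper is mounted at the origin on the work surface. World frame = base frame: x ahead of the robot, y to its left, z up, the work surface at z = 0. Lengths are in m, angles in degrees, forces in N, time in s.
With the tool pointing down it reaches from about 0.35 to 0.875 m from the base axis. Payload 4.2 kg.
Tool frame: the origin (TCP) lies midway between the tips of the shut fingers; the grasp point (between the pads) lies r.pinch_z behind it (r.pinch_z is the distance from the TCP to the grasp point, in m); z points along the fingers, y is the direction in which the jaws open and shut (so a half turn about z gives the same grasp; the last joint's range is limited). The gripper opens to 87 mm and grips with 3 to 60 N. Pads are 19 mm wide; open, the fingers measure 117 mm over their backs; the gripper's body (75 mm by 190 mm) begins 51 mm behind the grasp point.
Start: joints at [83.801, 22.042, 0.453, 0, -68.411, -14.817], TCP at [0.224, 0.583, 0.223] pointing down, gripper open.
Joint ranges: [-179.83, 179.83], [-69.29, 118.12], [-61.27, 80.66], [-181.25, 117.63], [-171.15, -9.14], [-177.46, 177.46]. Speed limits (degrees/s): [159.86, 159.86, 180, 180, 180, 180].

INTERFACE

Orientations are given as a 3x3 rotation matrix whose columns are the frame's x, y, z axes.
In Python, from station import r gives the robot as it stands. The module is installed in compiled form; this text tells all that it offers.
- The arm moves only by the tool play_rows, never from a script. Its argument "deltas" is a list of rows, each a list of 7 numbers: the shift along the tool's x, y, z in units of 25 mm (1.0 is 25 mm), then the turn, a rotation vector about the tool's x, y, z in units of 5 degrees (1.0 is 5 degrees), then the finger opening in mm, from 0 to 87. In form: [[tx, ty, tz, wx, wy, wz, fingers], ...]. A call has 1 to 12 rows; each row is the pose to reach, as a shift and turn from the pose commanded when the call began, along the tool's axes at that moment; what a row does not reach only later rows make up. A row lasts 1/10 s, in which the tool goes at most 50 mm and 8.59 degrees, less where a joint would pass 70% of its speed; a pose out of reach is approached as far as the arm can. A call with a gripper value outside its range is refused whole. The fingers move at their own pace and stop on an object; the grip force is fixed at half the most. Time passes only in rows, so rows that repeat a pose let the fingers close. It gives the time, the measured TCP pose, the force and the opening at its end, in the units of the state.
- r.sense(): the state, without advancing time (a new reading comes with each control period).
- r.capture(name): name is "scene" or "top" or "wrist"; returns a dict with "pixels" (384x512x3 uint8, red, green, blue), "camera_matrix" (3x3 intrinsics, pixels), "R" (3x3) and "t" (3): a world point X has camera coordinates R X + t; the wrist camera has in their place "T_tool_cam" (4x4, takes a point from camera to tool coordinates, whose origin is the TCP and whose axes are the flange's). Camera axes: x right, y down, z forward; pixel columns grow to the right and rows downward; lengths in m; the calibration is good to about 2 mm. The wrist camera is an equidistant fisheye: a pixel r from the principal point sees the ray r / f radians off the axis. A picture is of the moment at which its call begins: read the wrist's pose just before it. There is no depth.
- r.finish_job(): hands the job in, once; it reports no verdict.
Trained networks look in the newest picture that a camera, given by its name, has taken for a name from the list of things; names that differ only in an ending like _2 or _b are one class to them, and where a whole thing is asked for, a point or a joint stands for the part that bears it (a point fixed in the world has none). Each returns a list of dicts, best first, with "score" (0 to 1); they miss things now and then, are a little off and sometimes report something else, mostly with a low value. They report only what shows in the picture. A call takes as long as a camera call.
- r.spot_in(camera, target): "centre" ([x, y, z] in m, in world coordinates, good to about 4 mm: the middle of the surface that is visible of it).
- r.cut_out(camera, target): "region" (384x512 bool, what is visible of it).
The state is a dict: "time_s": time; "joints": joint angles; "joint_velocities": joint speeds; "effort": joint torques, N m; "tcp_pos": TCP position; "ee_rot": TCP orientation; "wrist_force": force on the tool from outside, world axes, zero at the start; "moment": the same for the moment, N m; "gripper_width": opening from 0.0 (shut) to 1.0 (fully open).
Only numpy, scipy, OpenCV 4.12 (cv2) and the standard library are available. Lean on these libraries where they do the work, as an engineer would, in place of code of your own. Each camera call takes 0.05 s, during which the arm holds its last target.

## Working session

There is one attempt and no reset: what is moved stays moved. The work goes in short steps, Python scripts to look and compute and a tool call to move; the robot and the scene stay as the last step left them, time stands still between calls to the robot, and variables do not carry over. Pictures are saved under pics/ and viewed, and the job is handed in when it is done.

Besides the shell and the picture viewer there is one more tool, called after "Request:" as a command line: name --pt "numbers of a row" for each row, then --argument value for the rest. play_rows: Moves the arm, as the interface text tells. Its arguments: {"type":"object","properties":{"deltas":{"type":"array","items":{"type":"array","items":{"type":"number"}}}},"required":["deltas"]}

```bash
mkdir -p pics; ls
python3 - <<'E'
from station import r
import cv2,numpy as np
s=r.sense()
for k in s: print(k,np.round(s[k],4).tolist())
for n in ['scene','top','wrist']:
    c=r.capture(n); cv2.imwrite(f'pics/{n}0.png',c['pixels'][:,:,::-1])
    print(n,{k:np.round(v,4).tolist() for k,v in c.items() if k!='pixels'})
for cam in ['scene','top']:
    for t in ['case','wheel_left_top','wheel_mid_top','wheel_right_top','wheel_left_zero','wheel_mid_zero','wheel_right_zero','bolt_tab']:
        try:
            print(cam,t,[(np.round(d['centre'],4).tolist(),round(d['score'],2)) for d in r.spot_in(cam,t)][:3])
        except Exception as e: print(cam,t,e)
print(r.pinch_z)
E
```

```text
pics
time_s 0.0
joints [83.8005, 22.0909, 0.3801, -0.0274, -68.4108, -14.8164]
joint_velocities [-0.0253, -0.0328, 0.0519, 0.0302, -0.0058, -0.0512]
effort [0.0005, -39.0664, 18.7406, 4.2198, 0.0111, -0.0002]
tcp_pos [0.2239, 0.5829, 0.2215]
ee_rot [[0.9334, -0.3588, -0.0007], [-0.3588, -0.9334, -0.0021], [0.0001, 0.0022, -1.0]]
wrist_force [0.3659, 1.2847, -0.614]
moment [-0.0091, 0.0023, 0.0275]
gripper_width 0.9986
scene {'camera_matrix': [[368.0702, 0.0, 255.2744], [0.0, 368.0702, 189.8347], [0.0, 0.0, 1.0]], 'R': [[0.0319, 0.9994, -0.0146], [0.609, -0.031, -0.7925], [-0.7925, 0.0164, -0.6096]], 't': [-0.0233, -0.2127, 1.5449]}
top {'camera_matrix': [[359.2182, 0.0, 250.7542], [0.0, 359.2182, 191.282], [0.0, 0.0, 1.0]], 'R': [[-0.0258, -0.9995, -0.0196], [-0.9876, 0.0285, -0.1545], [0.1549, 0.0153, -0.9878]], 't': [0.0376, 0.5219, 1.2645]}
wrist {'camera_matrix': [[297.3186, 0.0, 257.896], [0.0, 297.3186, 192.596], [0.0, 0.0, 1.0]], 'T_tool_cam': [[0.0001, -0.9666, -0.2562, 0.0696], [1.0, 0.0, 0.0003, -0.001], [-0.0003, -0.2562, 0.9666, -0.1625], [0.0, 0.0, 0.0, 1.0]]}
scene case
[... 362 characters left out ...]
8)]
scene wheel_mid_zero [([0.6185, -0.0278, 0.1419], 0.68)]
scene wheel_right_zero [([0.6183, -0.0787, 0.1445], 0.48)]
scene bolt_tab [([0.5089, -0.0475, 0.1401], 0.59)]
top case [([0.5595, -0.023, 0.119], 0.55)]
top wheel_left_top [([0.594, 0.022, 0.1536], 0.64), ([0.5582, -0.0243, 0.1218], 0.59), ([0.4196, 0.47, 0.0407], 0.47)]
top wheel_mid_top [([0.5596, -0.0264, 0.1147], 0.82)]
top wheel_right_top [([0.5573, -0.0293, 0.1165], 0.59)]
top wheel_left_zero [([0.593, 0.0161, 0.1551], 0.65), ([0.2434, -0.3818, 0.0204], 0.25)]
top wheel_mid_zero [([0.5969, -0.0291, 0.1402], 0.42)]
top wheel_right_zero [([0.5965, -0.0721, 0.1393], 0.52), ([0.6772, -0.142, 0.1383], 0.44)]
top bolt_tab []
0.0187
```

View pics/scene0.png

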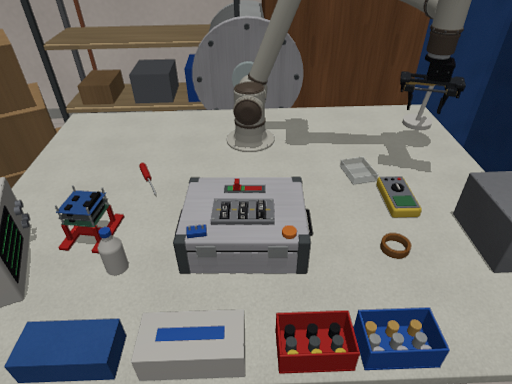

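View pics/top0.png

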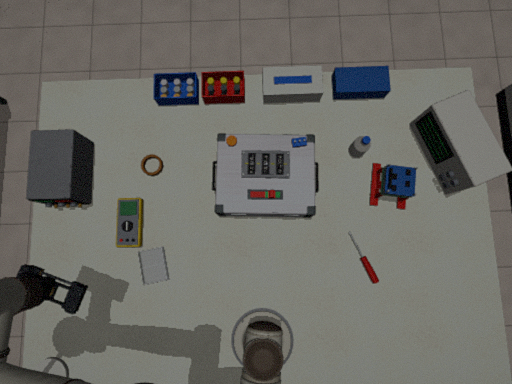

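Run:
```python
import cv2
a=cv2.imread('pics/top0.png')[130:290,170:350]; cv2.imwrite('pics/top0z.png',cv2.resize(a,None,fx=4,fy=3.7,interpolation=cv2.INTER_CUBIC)[:600])
a=cv2.imread('pics/scene0.png')[120:260,160:330]; cv2.imwrite('pics/scene0z.png',cv2.resize(a,None,fx=4,fy=4,interpolation=cv2.INTER_CUBIC)[:600])
```

```text
(no output)
```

View pics/top0z.png

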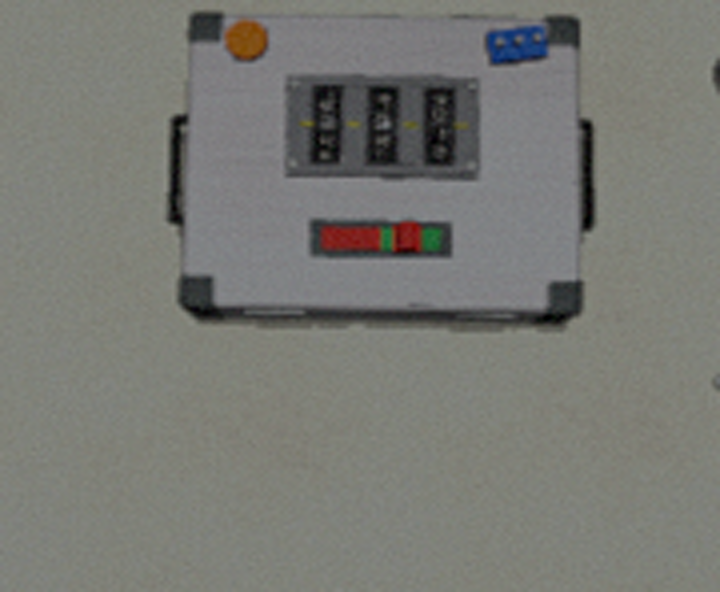

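View pics/scene0z.png

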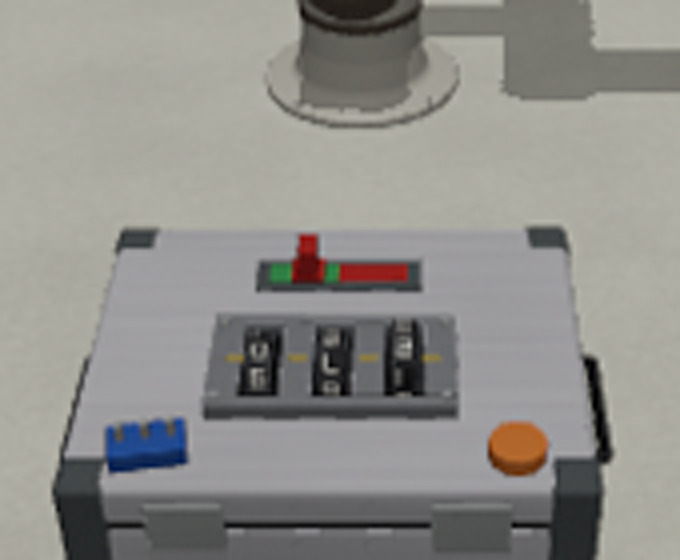

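Scene: case in front of the robot, with wheels at about top px (248–275,163), bolt tab at about (272,195). The tab is on the right, so the bolt is shut. I'll bring the wrist camera over it for reading the numbers.

Request:
play_rows --pt "1.7 1.5 -2 0 0 -0.35 0" --pt "3.4 3 -4 0 0 -0.7 0" --pt "5.1 4.5 -4 0 0 -1.05 0" --pt "6.8 6 -4 0 0 -1.4 0" --pt "8.5 7.5 -4 0 0 -1.75 0" --pt "10 8.9 -4 0 0 -2.1 0" --pt "11.4 10 -4 0 0 -2.45 0" --pt "12.8 11.2 -4 0 0 -2.8 0" --pt "14.2 12.4 -4 0 0 -3.15 0" --pt "15.6 13.6 -4 0 0 -3.5 0" --pt "17 14.8 -4 0 0 -3.85 0" --pt "18.4 16 -4 0 0 -4.2 0"

```text
time_s: 2.15
tcp_pos: [0.4924, 0.0769, 0.323]
ee_rot: [[1.0, 0.001, 0.001], [0.001, -1.0, 0.001], [0.001, -0.001, -1.0]]
wrist_force: [0.9, 1.4, -0.4]
gripper_width: 0.03
```

Request:
play_rows --pt "0.7 1.5 0.5 0 0 0 0" --pt "1.4 2.9 1 0 0 0 0" --pt "1.4 2.9 1 0 0 0 0" --pt "1.4 2.9 1 0 0 0 0" --pt "1.4 2.9 1 0 0 0 0"

```text
time_s: 2.65
tcp_pos: [0.5268, 0.0069, 0.2981]
ee_rot: [[1.0, 0.0, 0.001], [0.0, -1.0, 0.0], [0.001, -0.0, -1.0]]
wrist_force: [0.5, 0.4, -0.2]
gripper_width: 0.005
```

```bash
cat > h.py <<'E'
from station import r
import cv2,numpy as np
def pose():
    s=r.sense(); T=np.eye(4); T[:3,:3]=s['ee_rot']; T[:3,3]=s['tcp_pos']; return T
def cap():
    T=pose(); c=r.capture('wrist'); K=np.array(c['camera_matrix']); return c['pixels'],K,T@np.array(c['T_tool_cam'])
def proj(X,K,Tc):
    p=np.linalg.inv(Tc)@np.append(X,1); p=p[:3]; rr=np.hypot(p[0],p[1]); th=np.arctan2(rr,p[2])
    return np.array([K[0,2]+K[0,0]*th*p[0]/rr, K[1,2]+K[1,1]*th*p[1]/rr])
def ray(u,v,K,Tc):
    dx,dy=(u-K[0,2])/K[0,0],(v-K[1,2])/K[1,1]; th=np.hypot(dx,dy)
    d=np.array([np.sin(th)*dx/th,np.sin(th)*dy/th,np.cos(th)]); return Tc[:3,3],Tc[:3,:3]@d
def onz(u,v,z,K,Tc):
    o,d=ray(u,v,K,Tc); return o+d*(z-o[2])/d[2]
E
cat > look.py <<'E'
import sys; from h import *
n=sys.argv[1]; x0,x1,y0,y1=map(int,sys.argv[2:6])
p,K,Tc=cap(); np.savez('last.npz',p=p,K=K,Tc=Tc)
a=p[y0:y1,x0:x1,::-1]; f=min(800/(x1-x0),600/(y1-y0)); cv2.imwrite(f'pics/{n}.png',cv2.resize(a,None,fx=f,fy=f,interpolation=cv2.INTER_CUBIC)[:600,:800])
s=r.sense(); print(f,s['time_s'],np.round(s['tcp_pos'],4),np.round(s['wrist_force'],2))
E
python3 look.py w1 0 512 0 384
python3 - <<'E'
from h import *
for t in ['wheel_left_zero','wheel_mid_zero','wheel_right_zero','bolt_tab','case','lens_cap','bit_block']:
    print(t,[(np.round(d['centre'],4).tolist(),round(d['score'],2)) for d in r.spot_in('wrist',t)][:2])
E
```

```text
1.5625 2.7 [0.5267 0.0072 0.2983] [-0.11 -0.03  0.65]
wheel_left_zero [([0.604, 0.0144, 0.1551], 0.95)]
wheel_mid_zero [([0.6005, -0.0293, 0.1421], 0.97), ([0.3065, 0.3675, 0.0098], 0.23)]
wheel_right_zero [([0.6023, -0.0767, 0.1399], 0.83)]
bolt_tab [([0.6735, -0.1433, 0.1301], 0.72), ([0.5041, -0.0426, 0.1519], 0.62)]
case [([0.5866, -0.0189, 0.119], 0.92), ([0.6747, -0.3564, 0.0758], 0.69)]
lens_cap [([0.6868, 0.0847, 0.1373], 0.86), ([0.609, 0.0192, 0.1551], 0.34)]
bit_block [([0.6722, -0.1405, 0.1352], 0.94)]
```

View pics/w1.png

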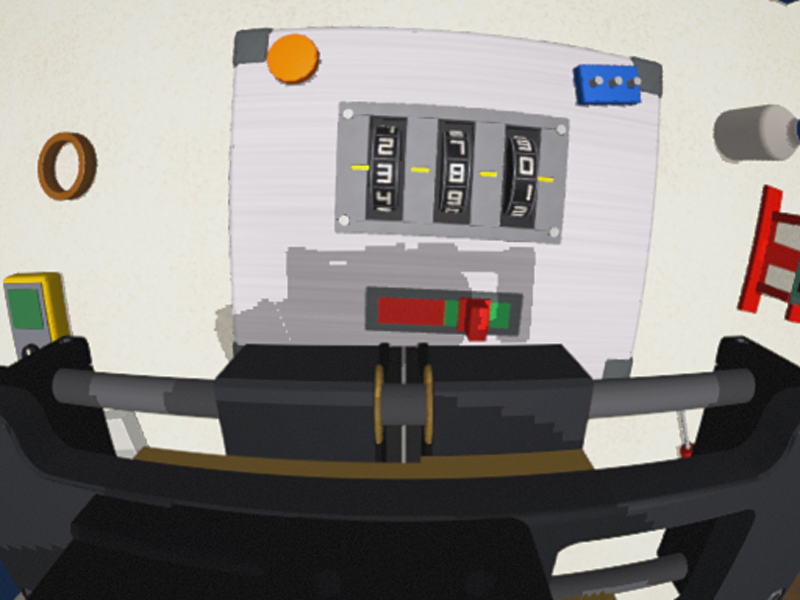

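Left reads 3, middle 8, right 0–1 (px ~ (384,172), (456,173), (526,168) in the picture); I zoom in and fit the index marks.

Run:
```python
from h import *
d=np.load('last.npz'); p,K,Tc=d['p'],d['K'],d['Tc']
a=p[55:165,205:375,::-1]; cv2.imwrite('pics/w1z.png',cv2.resize(a,None,fx=4.7,fy=4.7,interpolation=cv2.INTER_CUBIC))
hsv=cv2.cvtColor(p,cv2.COLOR_RGB2HSV)
m=((hsv[...,0]>22)&(hsv[...,0]<36)&(hsv[...,1]>120)&(hsv[...,2]>120)).astype(np.uint8)
n,l,st,c=cv2.connectedComponentsWithStats(m)
for i in range(1,n):
    if st[i,4]>8 and 90<c[i,1]<130 and 200<c[i,0]<370: print(c[i],st[i],onz(*c[i],0.132,K,Tc).round(4))
for t in ['lens_cap','case']:
  pass
```

```text
[230.2 106.9] [225 106  11   3  30] [0.6067 0.0382 0.132 ]
[268.84375 108.03125] [264 107  11   3  32] [ 0.6053 -0.0041  0.132 ]
[312. 111.] [307 110  11   3  31] [ 0.603  -0.0519  0.132 ]
[348.375      114.16666667] [344 113  10   3  24] [ 0.6012 -0.0941  0.132 ]
```

View pics/w1z.png

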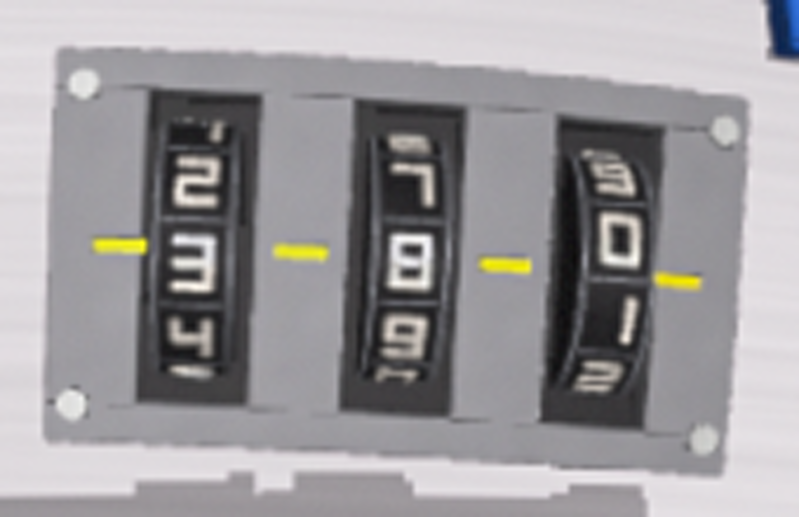

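Run:
```python
from h import *
d=np.load('last.npz'); p,K,Tc=d['p'],d['K'],d['Tc']
print(Tc[:3,3])
O=np.array([0.604,-0.028]); ex=np.array([.9991,-.0416]); ey=np.array([.0416,.9991])
for n,(u,v) in dict(L=(193,263),M=(410,262),R=(620,240),Ll=(192,221),Lb=(190,306),Mt=(415,222),Mb=(405,306),Rt=(610,203),Rb=(612,285)).items():
  for z in (.145,.152,.159):
    X=onz(205+u/4.7,55+v/4.7,z,K,Tc)[:2]-O
    print(n,z,np.round([X@ex*1000,X@ey*1000],1),end=' ')
  print()
```

```text
[0.5966066  0.00789025 0.46069931]
L 0.145 [-4.2 48.1] L 0.152 [-4.3 47.9] L 0.159 [-4.4 47.6] 
M 0.145 [-1.6 -0.4] M 0.152 [-1.7  0.4] M 0.159 [-1.9  1.2] 
R 0.145 [  7.2 -48.6] R 0.152 [  6.9 -46.7] R 0.159 [  6.5 -44.8] 
Ll 0.145 [ 5.3 48.7] Ll 0.152 [ 5.  48.4] Ll 0.159 [ 4.7 48.2] 
Lb 0.145 [-13.9  48.4] Lb 0.152 [-13.8  48.2] Lb 0.159 [-13.7  47.9] 
Mt 0.145 [ 7.6 -1. ] Mt 0.152 [ 7.2 -0.2] Mt 0.159 [6.8 0.6] 
Mb 0.145 [-11.6   0.2] Mb 0.152 [-11.6   1. ] Mb 0.159 [-11.5   1.8] 
Rt 0.145 [ 15.6 -45.7] Rt 0.152 [ 15.  -43.9] Rt 0.159 [ 14.5 -42.1] 
Rb 0.145 [ -3.3 -47.3] Rb 0.152 [ -3.4 -45.5] Rb 0.159 [ -3.6 -43.6]
```

Request:
play_rows --pt "1 -0.2 1 0 0 0.2 0" --pt "2 -0.4 2.5 0 0 0.48 0" --pt "2.8 -0.53 4 0 0 0.48 0" --pt "2.8 -0.53 5 0 0 0.48 0" --pt "2.8 -0.53 5.2 0 0 0.48 0" --pt "2.8 -0.53 5.2 0 0 0.48 0" --pt "2.8 -0.53 5.2 0 0 0.48 0"

```text
time_s: 3.75
tcp_pos: [0.5977, 0.0197, 0.1696]
ee_rot: [[0.999, -0.042, 0.004], [-0.042, -0.999, 0.0], [0.003, -0.0, -1.0]]
wrist_force: [-0.2, -0.0, 0.2]
gripper_width: 0.003
```

```bash
python3 look.py w2 100 412 30 264; python3 -c "
from station import r; s=r.sense(); print(s['ee_rot'],s['tcp_pos'],s['wrist_force'])"
```

```text
2.5641025641025643 3.8 [0.5978 0.0198 0.1699] [ 0.34 -0.29  0.71]
[[ 9.99118790e-01 -4.17686784e-02  4.12554949e-03]
 [-4.17719754e-02 -9.99126913e-01  7.16206648e-04]
 [ 4.09203252e-03 -8.87907871e-04 -9.99991233e-01]] [0.59779922 0.01977946 0.16987459] [ 0.33933633 -0.28948182  0.70988957]
```

View pics/w2.png

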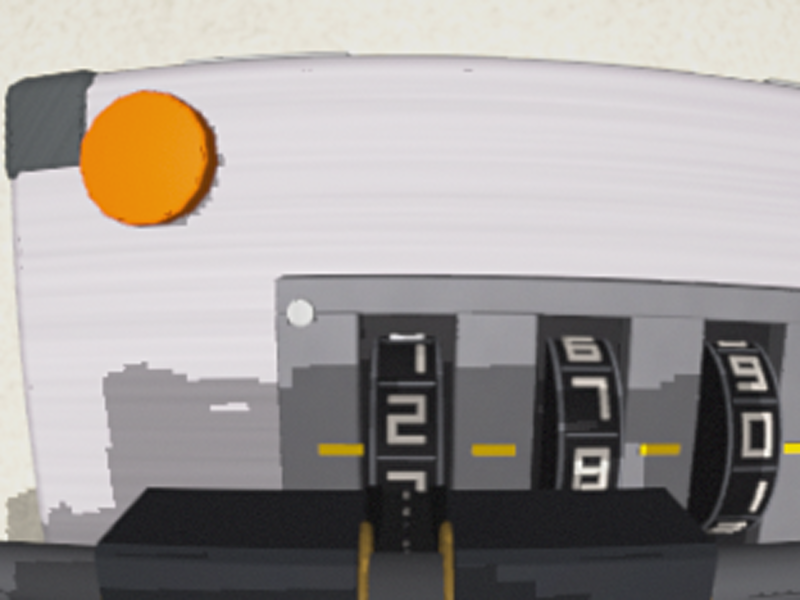

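The yaw now matches the marks (level at row ~450), and the shut tips are centred over the left wheel (col ~406 against 409). Feeling downward next.

Request:
play_rows --pt "0 0 0.12 0 0 0 0" --pt "0 0 0.24 0 0 0 0" --pt "0 0 0.32 0 0 0 0" --pt "0 0 0.32 0 0 0 0"

```text
time_s: 4.2
tcp_pos: [0.5965, 0.0195, 0.1593]
ee_rot: [[0.999, -0.042, -0.001], [-0.042, -0.999, -0.0], [-0.001, 0.0, -1.0]]
wrist_force: [-0.3, -0.3, -0.2]
gripper_width: 0.003
```

Request:
play_rows --pt "0 0 0.03 0 0 0 0" --pt "0 0 0.06 0 0 0 0" --pt "0 0 0.06 0 0 0 0"

```text
time_s: 4.5
tcp_pos: [0.5967, 0.0195, 0.1579]
ee_rot: [[0.999, -0.042, -0.0], [-0.042, -0.999, -0.0], [-0.0, 0.0, -1.0]]
wrist_force: [0.0, 0.3, 0.1]
gripper_width: 0.004
```

Request:
play_rows --pt "0 0 0.03 0 0 0 0" --pt "0 0 0.06 0 0 0 0" --pt "0 0 0.06 0 0 0 0"

```text
time_s: 4.8
tcp_pos: [0.597, 0.0195, 0.1571]
ee_rot: [[0.999, -0.042, 0.001], [-0.042, -0.999, -0.0], [0.001, 0.0, -1.0]]
wrist_force: [-1.2, -0.1, 3.4]
gripper_width: 0.006
```

Request:
play_rows --pt "0 0 0.02 0 0 0 0" --pt "0 0 0.02 0 0 0 0"

```text
time_s: 5.0
tcp_pos: [0.597, 0.0195, 0.1568]
ee_rot: [[0.999, -0.042, 0.001], [-0.042, -0.999, -0.0], [0.001, 0.0, -1.0]]
wrist_force: [-1.5, 0.5, 5.6]
gripper_width: 0.003
```

Request:
play_rows --pt "0 0 0.03 0 0 0 0" --pt "0 0 0.03 0 0 0 0"

```text
time_s: 5.2
tcp_pos: [0.5971, 0.0196, 0.1565]
ee_rot: [[0.999, -0.042, 0.001], [-0.042, -0.999, -0.0], [0.001, 0.0, -1.0]]
wrist_force: [-2.0, 0.9, 6.5]
gripper_width: 0.005
```

Request:
play_rows --pt "0 0 0.03 0 0 0 0" --pt "0 0 0.04 0 0 0 0"

```text
time_s: 5.4
tcp_pos: [0.5971, 0.0195, 0.156]
ee_rot: [[0.999, -0.042, 0.002], [-0.042, -0.999, -0.0], [0.002, 0.0, -1.0]]
wrist_force: [-3.2, 0.3, 9.2]
gripper_width: 0.01
```

Request:
play_rows --pt "0.05 0 0 0 0 0 0" --pt "0.1 0 0 0 0 0 0" --pt "0.15 0 0 0 0 0 0"

```text
time_s: 5.7
tcp_pos: [0.6008, 0.0193, 0.1561]
ee_rot: [[0.999, -0.042, 0.001], [-0.042, -0.999, -0.0], [0.001, 0.0, -1.0]]
wrist_force: [-3.5, 0.4, 10.1]
gripper_width: 0.006
```

Request:
play_rows --pt "0.05 0 0 0 0 0 0" --pt "0.12 0 0 0 0 0 0" --pt "0.2 0 0 0 0 0 0" --pt "0.28 0 0 0 0 0 0" --pt "0.36 0 0 0 0 0 0"

```text
time_s: 6.2
tcp_pos: [0.6097, 0.0189, 0.1561]
ee_rot: [[0.999, -0.042, 0.001], [-0.042, -0.999, -0.0], [0.001, 0.0, -1.0]]
wrist_force: [-3.5, 1.1, 9.3]
gripper_width: 0.008
```

Request:
play_rows --pt "0.07 0 0 0 0 0 0" --pt "0.14 0 0 0 0 0 0" --pt "0.2 0 0 0 0 0 0" --pt "0.2 0 0 0 0 0 0"

```text
time_s: 6.6
tcp_pos: [0.615, 0.0187, 0.1562]
ee_rot: [[0.999, -0.042, 0.002], [-0.042, -0.999, -0.0], [0.002, 0.0, -1.0]]
wrist_force: [-3.2, 0.8, 8.8]
gripper_width: 0.002
```

Request:
play_rows --pt "0 0 -0.2 0 0 0 0" --pt "0 0 -0.6 0 0 0 0" --pt "-1 0 -0.6 0 0 0 0" --pt "-2.4 0 -0.6 0 0 0 0" --pt "-2.4 0 -0.6 0 0 0 0" --pt "-2.4 0 -0.6 0 0 0 0"

```text
time_s: 7.2
tcp_pos: [0.5545, 0.0214, 0.1698]
ee_rot: [[0.999, -0.042, 0.001], [-0.042, -0.999, 0.0], [0.001, -0.0, -1.0]]
wrist_force: [0.6, -0.4, -0.2]
gripper_width: 0.006
```

```bash
python3 look.py w3 140 372 110 284
```

```text
3.4482758620689653 7.25 [0.5553 0.0215 0.1698] [0.63 1.17 0.03]
```

View pics/w3.png

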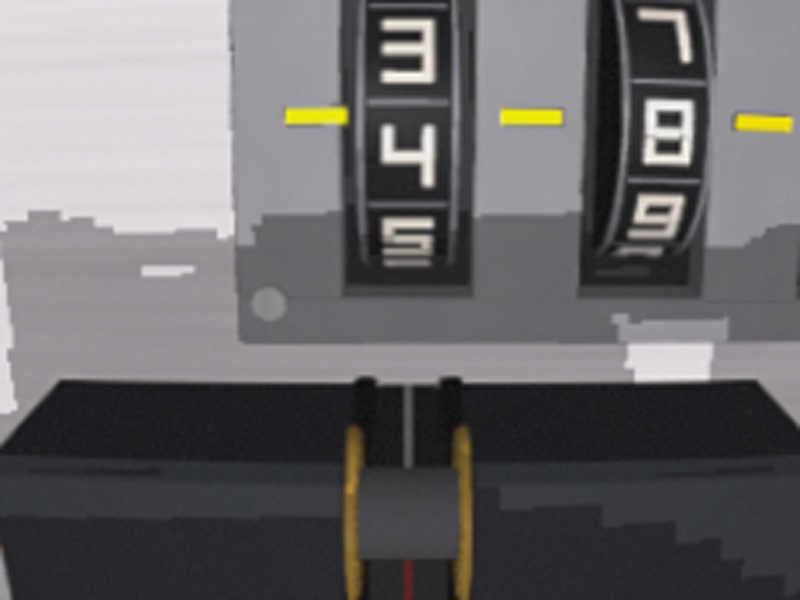

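Picture shows left 4 at (407,155), just below the index line (row ~116). I work out the remaining angle.

```bash
cat > ang.py <<'E'
from h import *
from scipy.optimize import brentq
O=np.array([0.604,-0.028]); ex=np.array([.9991,-.0418]); ey=np.array([.0418,.9991])
def marks():
    d=np.load('last.npz'); p,K,Tc=d['p'],d['K'],d['Tc']
    hsv=cv2.cvtColor(p,cv2.COLOR_RGB2HSV)
    m=((hsv[...,0]>22)&(hsv[...,0]<36)&(hsv[...,1]>120)&(hsv[...,2]>100)).astype(np.uint8)
    n,l,st,c=cv2.connectedComponentsWithStats(m)
    for i in range(1,n):
        if st[i,4]>8 and st[i,3]<9 and st[i,2]<25:
            X=onz(*c[i],0.132,K,Tc)[:2]-O; print('mark',c[i].round(1),np.round([X@ex*1000,X@ey*1000],1))
def angle(k,u,v,y,top,dx=0):
    d=np.load('last.npz'); K,Tc=d['K'],d['Tc']
    def f(th):
        phi=k*.6283-th
        xy=O+ex*(dx-.03*np.sin(phi))+ey*y
        return proj(np.array([*xy,top-.03+.03*np.cos(phi)]),K,Tc)[1]-v
    th=brentq(f,k*.6283-1.0,k*.6283+1.0); return th,th/.6283
E
python3 - <<'E'
from ang import *
marks()
for dx in (-.001,0,.001): print(angle(4,140+407/3.448,110+155/3.448,.048,.157,dx), angle(3.5,140+407/3.448,110+102/3.448,.048,.157,dx), angle(4.5,140+407/3.448,110+205/3.448,.048,.157,dx))
E
```

```text
mark [231.5 143. ] [-0.  66.1]
mark [293.5 143. ] [ 0.  24.2]
mark [360.7 145.1] [ -0.2 -23.9]
mark [415.3 148.1] [ -0.4 -68.9]
(2.3799030800340653, 3.787845105895377) (2.3727855695643134, 3.776516902060025) (2.368498870403792, 3.769694207231883)
(2.3454961776935046, 3.733083204987275) (2.339458006286748, 3.7234728732878373) (2.3269857465593953, 3.7036220699656144)
(2.31071980710878, 3.677733259762502) (2.3061975953912173, 3.670535724003211) (2.2840262788293857, 3.635247937019554)
```

Request:
play_rows --pt "1 0 0 0 0 0 0" --pt "1.93 0 0 0 0 0 0" --pt "1.93 0 0.2 0 0 0 0" --pt "1.93 0 0.45 0 0 0 0" --pt "1.93 0 0.5 0 0 0 0" --pt "1.93 0 0.53 0 0 0 0" --pt "1.93 0 0.56 0 0 0 0" --pt "1.93 0 0.59 0 0 0 0" --pt "1.93 0 0.59 0 0 0 0"

```text
time_s: 8.15
tcp_pos: [0.6036, 0.0193, 0.1565]
ee_rot: [[0.999, -0.041, 0.004], [-0.041, -0.999, -0.0], [0.004, -0.0, -1.0]]
wrist_force: [-0.2, -0.2, 6.5]
gripper_width: 0.005
```

Request:
play_rows --pt "0 0 0.02 0 0 0 0" --pt "0 0 0.025 0 0 0 0" --pt "0.06 0 0.025 0 0 0 0" --pt "0.12 0 0.025 0 0 0 0" --pt "0.18 0 0.025 0 0 0 0" --pt "0.22 0 0.025 0 0 0 0" --pt "0.22 0 0.025 0 0 0 0"

```text
time_s: 8.85
tcp_pos: [0.6078, 0.019, 0.156]
ee_rot: [[0.999, -0.041, 0.0], [-0.041, -0.999, -0.0], [0.0, 0.0, -1.0]]
wrist_force: [-3.3, 0.2, 9.5]
gripper_width: 0.006
```

Request:
play_rows --pt "0 0 -0.2 0 0 0 0" --pt "0 0 -0.6 0 0 0 0" --pt "-1 0.5 -0.6 0 0 0 0" --pt "-2.2 1.5 -0.6 0 0 0 0" --pt "-2.2 1.9 -0.6 0 0 0 0" --pt "-2.2 1.9 -0.6 0 0 0 0" --pt "-2.2 1.9 -0.6 0 0 0 0"

```text
time_s: 9.55
tcp_pos: [0.552, -0.0259, 0.1691]
ee_rot: [[0.999, -0.043, 0.001], [-0.043, -0.999, 0.0], [0.001, -0.0, -1.0]]
wrist_force: [-0.8, 0.7, 0.8]
gripper_width: -0.001
```

```bash
python3 look.py w4 140 372 110 284; python3 -c "
from ang import *
marks()"
```

```text
3.4482758620689653 9.6 [ 0.5521 -0.0257  0.1689] [ 0.27 -0.48 -0.62]
mark [222.5 142.5] [-0.1 24.7]
mark [294.9 142.8] [ -0.3 -24.2]
mark [159.8 144. ] [-0.  69.1]
mark [354.7 144.2] [ -0.3 -66.6]
```

View pics/w4.png

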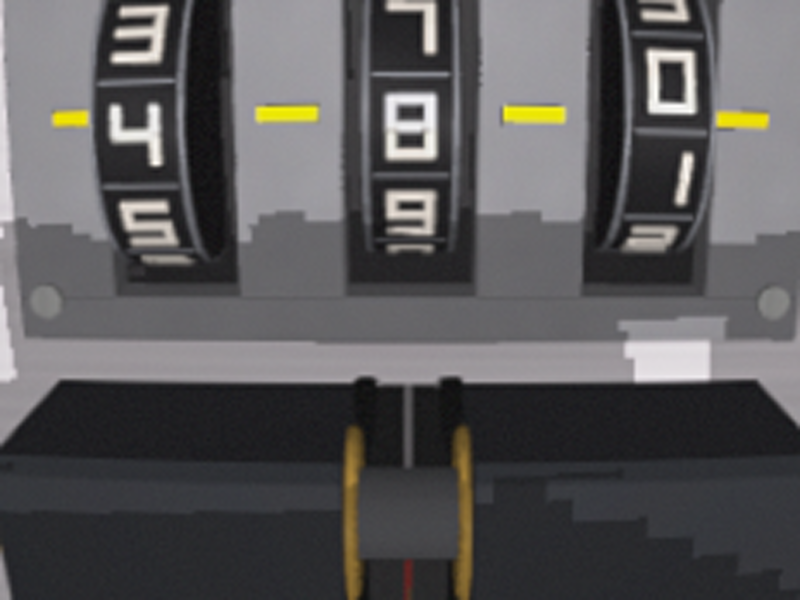

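Run:
```python
from ang import *
A=lambda k,u,v,y,top,dx=0:round(float(angle(k,140+u/3.448,110+v/3.448,y,top,dx)[0]),3)
print('L',[A(k,135,v,.048,.157,-.0001) for k,v in((3.5,82),(4,134),(4.5,186))])
for top in (.146,.150,.154):
  print('M',top,[A(k,410,v,0,top,-.0002) for k,v in((7.5,73),(8,126),(8.5,174))])
for top in (.150,.154,.158):
  print('R',top,[A(k,670,v,-.048,top,-.0003) for k,v in((-.5,33),(0,82),(.5,131),(1.5,216))])
```

```text
L [2.469, 2.477, 2.465]
M 0.146 [4.99, 4.98, 4.983]
M 0.15 [4.997, 4.994, 5.005]
M 0.154 [5.004, 5.008, 5.028]
R 0.15 [0.273, 0.261, 0.276, 0.294]
R 0.154 [0.276, 0.27, 0.291, 0.332]
R 0.158 [0.279, 0.279, 0.306, 0.368]
```

Left stands at ~2.47 rad (within band); middle ~4.99 needs −36.7 mm of rim; right ~0.27 needs +48.4 mm. Now the middle.

Request:
play_rows --pt "1 0 0 0 0 0 0" --pt "2.2 0 0 0 0 0 0" --pt "2.46 0 0.1 0 0 0 0" --pt "2.46 0 0.3 0 0 0 0" --pt "2.46 0 0.36 0 0 0 0" --pt "2.46 0 0.36 0 0 0 0"

```text
time_s: 10.2
tcp_pos: [0.6117, -0.0285, 0.1592]
ee_rot: [[0.999, -0.042, -0.002], [-0.042, -0.999, -0.0], [-0.002, 0.0, -1.0]]
wrist_force: [0.2, 0.5, 0.5]
gripper_width: 0.006
```

Request:
play_rows --pt "0 0 0.03 0 0 0 0" --pt "0 0 0.06 0 0 0 0" --pt "0 0 0.06 0 0 0 0"

```text
time_s: 10.5
tcp_pos: [0.6125, -0.0286, 0.1587]
ee_rot: [[0.999, -0.042, 0.0], [-0.042, -0.999, 0.0], [0.0, -0.0, -1.0]]
wrist_force: [-0.0, 0.2, 0.2]
gripper_width: 0.005
```

Request:
play_rows --pt "0 0 0.03 0 0 0 0" --pt "0 0 0.06 0 0 0 0" --pt "0 0 0.06 0 0 0 0"

```text
time_s: 10.8
tcp_pos: [0.6126, -0.0287, 0.1568]
ee_rot: [[0.999, -0.042, -0.0], [-0.042, -0.999, -0.0], [-0.0, 0.0, -1.0]]
wrist_force: [0.2, 0.4, -0.0]
gripper_width: 0.003
```

Request:
play_rows --pt "0 0 0.03 0 0 0 0" --pt "0 0 0.06 0 0 0 0" --pt "0 0 0.06 0 0 0 0"

```text
time_s: 11.1
tcp_pos: [0.6127, -0.0287, 0.1552]
ee_rot: [[0.999, -0.042, -0.0], [-0.042, -0.999, -0.0], [-0.0, 0.0, -1.0]]
wrist_force: [-0.5, -0.1, -0.7]
gripper_width: 0.004
```

Request:
play_rows --pt "0 0 0.02 0 0 0 0" --pt "0 0 0.04 0 0 0 0" --pt "0 0 0.04 0 0 0 0"

```text
time_s: 11.4
tcp_pos: [0.6127, -0.0286, 0.1543]
ee_rot: [[0.999, -0.042, -0.0], [-0.042, -0.999, -0.0], [-0.0, 0.0, -1.0]]
wrist_force: [-0.4, -1.0, -0.4]
gripper_width: 0.003
```

Request:
play_rows --pt "0 0 0.03 0 0 0 0" --pt "0 0 0.06 0 0 0 0" --pt "0 0 0.06 0 0 0 0"

```text
time_s: 11.7
tcp_pos: [0.6127, -0.0287, 0.1527]
ee_rot: [[0.999, -0.042, -0.0], [-0.042, -0.999, 0.0], [-0.0, 0.0, -1.0]]
wrist_force: [-0.2, 0.6, -0.6]
gripper_width: 0.007
```

Request:
play_rows --pt "0 0 0.03 0 0 0 0" --pt "0 0 0.06 0 0 0 0" --pt "0 0 0.06 0 0 0 0"

```text
time_s: 12.0
tcp_pos: [0.6126, -0.0286, 0.1512]
ee_rot: [[0.999, -0.042, -0.0], [-0.042, -0.999, -0.0], [-0.0, 0.0, -1.0]]
wrist_force: [0.3, 0.1, -0.5]
gripper_width: 0.006
```

Request:
play_rows --pt "0 0 0.03 0 0 0 0" --pt "0 0 0.06 0 0 0 0" --pt "0 0 0.06 0 0 0 0"

```text
time_s: 12.3
tcp_pos: [0.6127, -0.0287, 0.1497]
ee_rot: [[0.999, -0.042, -0.0], [-0.042, -0.999, -0.0], [-0.0, 0.0, -1.0]]
wrist_force: [-0.4, 0.1, -1.0]
gripper_width: 0.003
```

Request:
play_rows --pt "0 0 0.03 0 0 0 0" --pt "0 0 0.06 0 0 0 0" --pt "0 0 0.06 0 0 0 0"

```text
time_s: 12.6
tcp_pos: [0.6127, -0.0287, 0.1483]
ee_rot: [[0.999, -0.042, -0.0], [-0.042, -0.999, -0.0], [-0.0, 0.0, -1.0]]
wrist_force: [-0.5, -0.3, 1.4]
gripper_width: 0.005
```

Request:
play_rows --pt "0 0 0.03 0 0 0 0" --pt "0 0 0.04 0 0 0 0" --pt "0 0 0.04 0 0 0 0"

```text
time_s: 12.9
tcp_pos: [0.6129, -0.0286, 0.1478]
ee_rot: [[0.999, -0.042, 0.0], [-0.042, -0.999, -0.0], [0.0, 0.0, -1.0]]
wrist_force: [-1.5, 0.4, 2.2]
gripper_width: 0.006
```

Request:
play_rows --pt "0 0 0.03 0 0 0 0" --pt "0 0 0.04 0 0 0 0" --pt "0 0 0.04 0 0 0 0"

```text
time_s: 13.2
tcp_pos: [0.613, -0.0287, 0.1472]
ee_rot: [[0.999, -0.042, 0.001], [-0.042, -0.999, -0.0], [0.001, 0.0, -1.0]]
wrist_force: [-1.5, -0.1, 5.5]
gripper_width: 0.004
```

Request:
play_rows --pt "0 0 0.02 0 0 0 0" --pt "0 0 0.04 0 0 0 0" --pt "0 0 0.04 0 0 0 0"

```text
time_s: 13.5
tcp_pos: [0.613, -0.0287, 0.1468]
ee_rot: [[0.999, -0.042, 0.001], [-0.042, -0.999, -0.0], [0.001, 0.0, -1.0]]
wrist_force: [-2.7, 0.8, 8.3]
gripper_width: 0.003
```

Request:
play_rows --pt "0 0 0.01 0 0 0 0" --pt "-0.06 0 0.01 0 0 0 0" --pt "-0.12 0 0.01 0 0 0 0" --pt "-0.18 0 0.01 0 0 0 0" --pt "-0.24 0 0.01 0 0 0 0"

```text
time_s: 14.0
tcp_pos: [0.6096, -0.0284, 0.1472]
ee_rot: [[0.999, -0.041, 0.007], [-0.041, -0.999, -0.0], [0.007, -0.0, -1.0]]
wrist_force: [2.6, -0.2, 6.1]
gripper_width: 0.001
```

Request:
play_rows --pt "0 0 0.03 0 0 0 0" --pt "-0.04 0 0.03 0 0 0 0" --pt "-0.08 0 0.03 0 0 0 0"

```text
time_s: 14.3
tcp_pos: [0.608, -0.0283, 0.1469]
ee_rot: [[0.999, -0.041, 0.008], [-0.041, -0.999, -0.0], [0.008, -0.0, -1.0]]
wrist_force: [3.4, -1.0, 6.5]
gripper_width: 0.007
```

Request:
play_rows --pt "0 0 0.03 0 0 0 0" --pt "-0.04 0 0.04 0 0 0 0" --pt "-0.1 0 0.04 0 0 0 0" --pt "-0.16 0 0.04 0 0 0 0"

```text
time_s: 14.7
tcp_pos: [0.6046, -0.0282, 0.1466]
ee_rot: [[0.999, -0.041, 0.01], [-0.041, -0.999, -0.0], [0.01, -0.0, -1.0]]
wrist_force: [3.2, -0.4, 9.4]
gripper_width: 0.006
```

Request:
play_rows --pt "-0.06 0 0 0 0 0 0" --pt "-0.13 0 0 0 0 0 0" --pt "-0.2 0 0 0 0 0 0" --pt "-0.27 0 0 0 0 0 0" --pt "-0.34 0 0 0 0 0 0"

```text
time_s: 15.2
tcp_pos: [0.5961, -0.0278, 0.1465]
ee_rot: [[0.999, -0.041, 0.01], [-0.041, -0.999, -0.0], [0.01, -0.0, -1.0]]
wrist_force: [3.9, -1.1, 8.1]
gripper_width: 0.002
```

Request:
play_rows --pt "0 0 -0.2 0 0 0 0" --pt "0 0 -0.7 0 0 0 0" --pt "-1 0 -0.9 0 0 0 0" --pt "-1.7 0 -0.9 0 0 0 0" --pt "-1.7 0 -0.9 0 0 0 0" --pt "-1.7 0 -0.9 0 0 0 0" --pt "-1.7 0 -0.9 0 0 0 0"

```text
time_s: 15.9
tcp_pos: [0.5504, -0.0259, 0.1657]
ee_rot: [[0.999, -0.042, -0.0], [-0.042, -0.999, -0.0], [-0.0, 0.0, -1.0]]
wrist_force: [-0.1, -0.2, -0.2]
gripper_width: 0.004
```

```bash
python3 look.py w5 140 372 110 284; python3 -c "
from ang import *
marks()"
```

```text
3.4482758620689653 15.95 [ 0.5504 -0.0259  0.1656] [ 0.25  1.02 -0.18]
mark [222.2 140.5] [-0.1 24.3]
mark [295.  140.9] [ -0.4 -23.8]
mark [158.1 142. ] [ 0.1 69. ]
mark [356.  142.4] [ -0.3 -66.4]
```

View pics/w5.png

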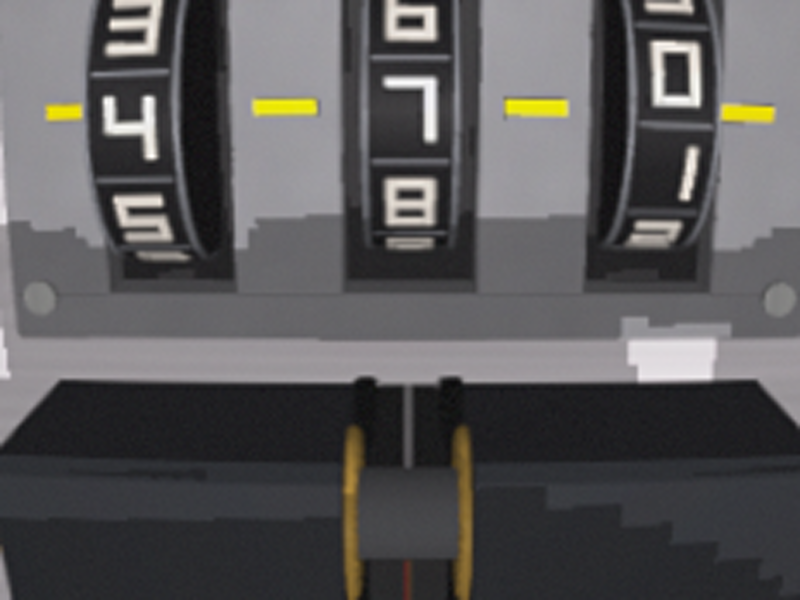

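Run:
```python
from ang import *
A=lambda k,u,v,y,top,dx=0:round(float(angle(k,140+u/3.448,110+v/3.448,y,top,dx)[0]),3)
print('L',[A(k,135,v,.048,.157,-.0001) for k,v in((3.5,73),(4,127),(4.5,180))])
print('M',[A(k,410,v,0,.148,-.0002) for k,v in((6.5,58),(7,112),(7.5,160),(8,201))])
```

```text
L [2.474, 2.477, 2.465]
M [4.407, 4.4, 4.419, 4.431]
```

Request:
play_rows --pt "1 0 0 0 0 0 0" --pt "2.2 0 0 0 0 0 0" --pt "2.54 0 0.2 0 0 0 0" --pt "2.54 0 0.5 0 0 0 0" --pt "2.54 0 0.7 0 0 0 0" --pt "2.54 0 0.74 0 0 0 0" --pt "2.54 0 0.77 0 0 0 0" --pt "2.54 0 0.8 0 0 0 0" --pt "2.54 0 0.8 0 0 0 0"

```text
time_s: 16.85
tcp_pos: [0.6126, -0.0288, 0.1471]
ee_rot: [[0.999, -0.042, 0.0], [-0.042, -0.999, -0.0], [0.0, 0.0, -1.0]]
wrist_force: [-2.7, -0.6, 6.8]
gripper_width: 0.008
```

Request:
play_rows --pt "-0.03 0 0.02 0 0 0 0" --pt "-0.08 0 0.04 0 0 0 0" --pt "-0.14 0 0.06 0 0 0 0" --pt "-0.2 0 0.08 0 0 0 0" --pt "-0.26 0 0.09 0 0 0 0"

```text
time_s: 17.35
tcp_pos: [0.6102, -0.0285, 0.1469]
ee_rot: [[0.999, -0.041, 0.01], [-0.041, -0.999, -0.0], [0.01, -0.0, -1.0]]
wrist_force: [3.8, -0.9, 6.7]
gripper_width: 0.003
```

Request:
play_rows --pt "-0.06 0 0.02 0 0 0 0" --pt "-0.12 0 0.03 0 0 0 0" --pt "-0.18 0 0.03 0 0 0 0" --pt "-0.24 0 0.03 0 0 0 0"

```text
time_s: 17.75
tcp_pos: [0.6047, -0.0283, 0.1467]
ee_rot: [[0.999, -0.041, 0.012], [-0.04, -0.999, -0.0], [0.012, -0.0, -1.0]]
wrist_force: [3.3, -1.3, 9.2]
gripper_width: 0.003
```

Request:
play_rows --pt "-0.06 0 0 0 0 0 0" --pt "-0.13 0 0 0 0 0 0" --pt "-0.2 0 0 0 0 0 0" --pt "-0.27 0 0 0 0 0 0" --pt "-0.34 0 0 0 0 0 0" --pt "-0.42 0 0 0 0 0 0" --pt "-0.42 0 0 0 0 0 0"

```text
time_s: 18.45
tcp_pos: [0.5937, -0.0278, 0.1465]
ee_rot: [[0.999, -0.041, 0.011], [-0.041, -0.999, -0.0], [0.011, -0.0, -1.0]]
wrist_force: [2.4, -1.5, 8.5]
gripper_width: 0.009
```

Request:
play_rows --pt "0 0 -0.2 0 0 0 0" --pt "0 0 -0.7 0 0 0 0" --pt "-1 0.5 -0.95 0 0 0 0" --pt "-1.6 1.5 -0.95 0 0 0 0" --pt "-1.6 1.92 -0.95 0 0 0 0" --pt "-1.6 1.92 -0.95 0 0 0 0" --pt "-1.6 1.92 -0.95 0 0 0 0"

```text
time_s: 19.15
tcp_pos: [0.5487, -0.0738, 0.1666]
ee_rot: [[0.999, -0.043, 0.0], [-0.043, -0.999, 0.0], [0.0, -0.0, -1.0]]
wrist_force: [0.7, 0.0, 1.3]
gripper_width: 0.003
```

```bash
python3 look.py w6 140 372 110 284; python3 -c "
from ang import *
marks()"
```

```text
3.4482758620689653 19.2 [ 0.5488 -0.0736  0.1665] [-0.54 -0.66 -0.59]
mark [222.4 141. ] [ -0.1 -23.6]
mark [285.5 141. ] [ -0.2 -65.5]
mark [153.7 143. ] [-0.1 24.7]
```

View pics/w6.png

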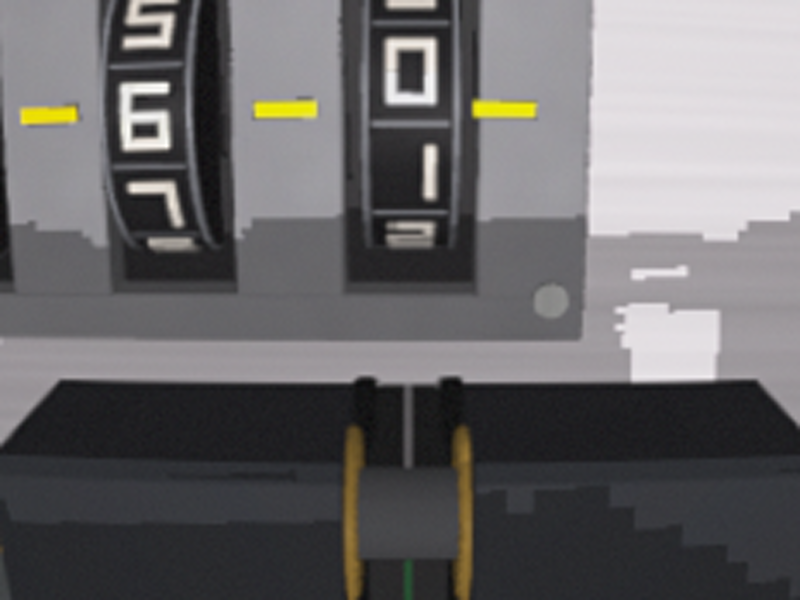

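Run:
```python
from ang import *
A=lambda k,u,v,y,top,dx=0:round(float(angle(k,140+u/3.448,110+v/3.448,y,top,dx)[0]),3)
print('M',[A(k,145,v,0,.148,-.0001) for k,v in((5.5,66),(6,117),(6.5,167))])
for top in (.146,.149,.152): print('R',[A(k,410,v,-.048,top,-.0001) for k,v in((-.5,21),(0,70),(.5,125),(1.5,212))])
```

```text
M [3.769, 3.772, 3.768]
R [0.264, 0.256, 0.239, 0.234]
R [0.264, 0.261, 0.249, 0.263]
R [0.264, 0.266, 0.259, 0.292]
```

Middle stands at 3.77 (6, exact). Right at 0.26 needs +48.7 mm: three strokes.

Request:
play_rows --pt "1 0 0 0 0 0 0" --pt "1.79 0 0 0 0 0 0" --pt "1.79 0 0.15 0 0 0 0" --pt "1.79 0 0.26 0 0 0 0" --pt "1.79 0 0.26 0 0 0 0"

```text
time_s: 19.7
tcp_pos: [0.5919, -0.0755, 0.1591]
ee_rot: [[0.999, -0.042, -0.003], [-0.042, -0.999, 0.0], [-0.003, 0.0, -1.0]]
wrist_force: [-0.1, 0.7, -0.3]
gripper_width: 0.007
```

Request:
play_rows --pt "0 0 0.03 0 0 0 0" --pt "0 0 0.06 0 0 0 0" --pt "0 0 0.06 0 0 0 0"

```text
time_s: 20.0
tcp_pos: [0.5927, -0.0758, 0.1588]
ee_rot: [[0.999, -0.042, 0.0], [-0.042, -0.999, 0.0], [0.0, -0.0, -1.0]]
wrist_force: [0.1, 0.1, 0.5]
gripper_width: 0.005
```

Request:
play_rows --pt "0 0 0.03 0 0 0 0" --pt "0 0 0.06 0 0 0 0" --pt "0 0 0.06 0 0 0 0"

```text
time_s: 20.3
tcp_pos: [0.5929, -0.0759, 0.1571]
ee_rot: [[0.999, -0.042, -0.0], [-0.042, -0.999, 0.0], [-0.0, -0.0, -1.0]]
wrist_force: [0.5, -0.3, -1.1]
gripper_width: 0.005
```

Request:
play_rows --pt "0 0 0.03 0 0 0 0" --pt "0 0 0.06 0 0 0 0" --pt "0 0 0.06 0 0 0 0"

```text
time_s: 20.6
tcp_pos: [0.5929, -0.0759, 0.1555]
ee_rot: [[0.999, -0.042, -0.0], [-0.042, -0.999, 0.0], [-0.0, 0.0, -1.0]]
wrist_force: [-1.2, -0.7, -0.4]
gripper_width: 0.009
```

Request:
play_rows --pt "0 0 0.03 0 0 0 0" --pt "0 0 0.06 0 0 0 0" --pt "0 0 0.06 0 0 0 0"

```text
time_s: 20.9
tcp_pos: [0.5929, -0.0759, 0.154]
ee_rot: [[0.999, -0.042, -0.0], [-0.042, -0.999, -0.0], [-0.0, 0.0, -1.0]]
wrist_force: [-0.5, 0.2, -0.1]
gripper_width: 0.0
```

Request:
play_rows --pt "0 0 0.03 0 0 0 0" --pt "0 0 0.06 0 0 0 0" --pt "0 0 0.06 0 0 0 0"

```text
time_s: 21.2
tcp_pos: [0.5929, -0.0759, 0.1525]
ee_rot: [[0.999, -0.042, -0.0], [-0.042, -0.999, 0.0], [-0.0, -0.0, -1.0]]
wrist_force: [0.6, 0.1, 0.1]
gripper_width: 0.009
```

Request:
play_rows --pt "0 0 0.03 0 0 0 0" --pt "0 0 0.06 0 0 0 0" --pt "0 0 0.06 0 0 0 0"

```text
time_s: 21.5
tcp_pos: [0.5929, -0.0759, 0.151]
ee_rot: [[0.999, -0.042, -0.0], [-0.042, -0.999, 0.0], [-0.0, -0.0, -1.0]]
wrist_force: [0.2, -0.2, 0.3]
gripper_width: 0.006
```

Request:
play_rows --pt "0 0 0.03 0 0 0 0" --pt "0 0 0.06 0 0 0 0" --pt "0 0 0.06 0 0 0 0"

```text
time_s: 21.8
tcp_pos: [0.5929, -0.0759, 0.1495]
ee_rot: [[0.999, -0.042, -0.0], [-0.042, -0.999, -0.0], [-0.0, 0.0, -1.0]]
wrist_force: [0.5, -0.4, -0.4]
gripper_width: 0.003
```

Request:
play_rows --pt "0 0 0.03 0 0 0 0" --pt "0 0 0.06 0 0 0 0" --pt "0 0 0.06 0 0 0 0"

```text
time_s: 22.1
tcp_pos: [0.5929, -0.0759, 0.148]
ee_rot: [[0.999, -0.042, -0.0], [-0.042, -0.999, -0.0], [-0.0, 0.0, -1.0]]
wrist_force: [0.3, -0.1, -0.3]
gripper_width: 0.005
```

Request:
play_rows --pt "0 0 0.03 0 0 0 0" --pt "0 0 0.06 0 0 0 0" --pt "0 0 0.06 0 0 0 0"

```text
time_s: 22.4
tcp_pos: [0.5931, -0.0759, 0.147]
ee_rot: [[0.999, -0.042, 0.0], [-0.042, -0.999, -0.0], [0.0, 0.0, -1.0]]
wrist_force: [0.2, 0.3, 1.0]
gripper_width: 0.003
```

Request:
play_rows --pt "0 0 0.03 0 0 0 0" --pt "0 0 0.05 0 0 0 0" --pt "0 0 0.05 0 0 0 0"

```text
time_s: 22.7
tcp_pos: [0.5932, -0.0759, 0.1463]
ee_rot: [[0.999, -0.042, 0.001], [-0.042, -0.999, -0.0], [0.001, 0.0, -1.0]]
wrist_force: [-2.1, 1.0, 5.8]
gripper_width: 0.009
```

Request:
play_rows --pt "0 0 0.03 0 0 0 0" --pt "0 0 0.05 0 0 0 0" --pt "0.06 0 0.05 0 0 0 0" --pt "0.12 0 0.05 0 0 0 0"

```text
time_s: 23.1
tcp_pos: [0.5961, -0.0761, 0.1459]
ee_rot: [[0.999, -0.042, 0.001], [-0.042, -0.999, -0.0], [0.001, 0.0, -1.0]]
wrist_force: [-3.7, 1.0, 8.9]
gripper_width: 0.002
```

Request:
play_rows --pt "0.07 0 0 0 0 0 0" --pt "0.14 0 0 0 0 0 0" --pt "0.21 0 0 0 0 0 0" --pt "0.28 0 0 0 0 0 0" --pt "0.35 0 0 0 0 0 0" --pt "0.42 0 0 0 0 0 0" --pt "0.49 0 0 0 0 0 0" --pt "0.56 0 0 0 0 0 0"

```text
time_s: 23.9
tcp_pos: [0.6099, -0.0767, 0.1458]
ee_rot: [[0.999, -0.042, 0.0], [-0.042, -0.999, -0.001], [0.0, 0.001, -1.0]]
wrist_force: [-2.7, 0.2, 9.6]
gripper_width: 0.005
```

Request:
play_rows --pt "0 0 -0.15 0 0 0 0" --pt "0 0 -0.3 0 0 0 0" --pt "-0.4 0 -0.3 0 0 0 0" --pt "-0.68 0 -0.3 0 0 0 0" --pt "-0.68 0 -0.2 0 0 0 0" --pt "-0.68 0 -0.12 0 0 0 0" --pt "-0.68 0 -0.08 0 0 0 0" --pt "-0.68 0 -0.05 0 0 0 0" --pt "-0.68 0 -0.02 0 0 0 0" --pt "-0.68 0 -0.02 0 0 0 0"

```text
time_s: 24.9
tcp_pos: [0.593, -0.0759, 0.1459]
ee_rot: [[0.999, -0.042, 0.0], [-0.042, -0.999, -0.001], [0.0, 0.001, -1.0]]
wrist_force: [-4.2, 1.9, 7.5]
gripper_width: 0.005
```

Request:
play_rows --pt "0 0 0.02 0 0 0 0" --pt "0.07 0 0.02 0 0 0 0" --pt "0.14 0 0.02 0 0 0 0" --pt "0.21 0 0.02 0 0 0 0"

```text
time_s: 25.3
tcp_pos: [0.5986, -0.0762, 0.1459]
ee_rot: [[0.999, -0.042, 0.001], [-0.042, -0.999, -0.001], [0.001, 0.001, -1.0]]
wrist_force: [-3.9, 1.4, 8.8]
gripper_width: 0.005
```

Good. Finish the stroke, then back off for a look.

Request:
play_rows --pt "0.07 0 0 0 0 0 0" --pt "0.14 0 0 0 0 0 0" --pt "0.21 0 0 0 0 0 0" --pt "0.28 0 0 0 0 0 0" --pt "0.35 0 0 0 0 0 0" --pt "0.42 0 0 0 0 0 0" --pt "0.46 0 0 0 0 0 0"

```text
time_s: 26.0
tcp_pos: [0.6101, -0.0767, 0.1459]
ee_rot: [[0.999, -0.042, 0.001], [-0.042, -0.999, -0.001], [0.001, 0.001, -1.0]]
wrist_force: [-3.8, 0.7, 8.3]
gripper_width: 0.004
```

Request:
play_rows --pt "0 0 -0.2 0 0 0 0" --pt "0 0 -0.7 0 0 0 0" --pt "-1 0 -0.8 0 0 0 0" --pt "-2.2 0 -0.8 0 0 0 0" --pt "-2.4 0 -0.8 0 0 0 0" --pt "-2.4 0 -0.8 0 0 0 0" --pt "-2.4 0 -0.8 0 0 0 0"

```text
time_s: 26.7
tcp_pos: [0.5509, -0.074, 0.1647]
ee_rot: [[0.999, -0.042, 0.002], [-0.042, -0.999, -0.0], [0.002, 0.0, -1.0]]
wrist_force: [0.3, 0.5, -0.4]
gripper_width: 0.007
```

```bash
python3 look.py w7 140 372 110 284; python3 -c "
from ang import *
marks()"
```

```text
3.4482758620689653 26.75 [ 0.5509 -0.074   0.1644] [0.12 0.21 0.58]
mark [221.5 144.7] [ -0.2 -23.2]
mark [285.7 145. ] [ -0.5 -65.6]
mark [153.4 146.1] [-0.  24.4]
```

View pics/w7.png

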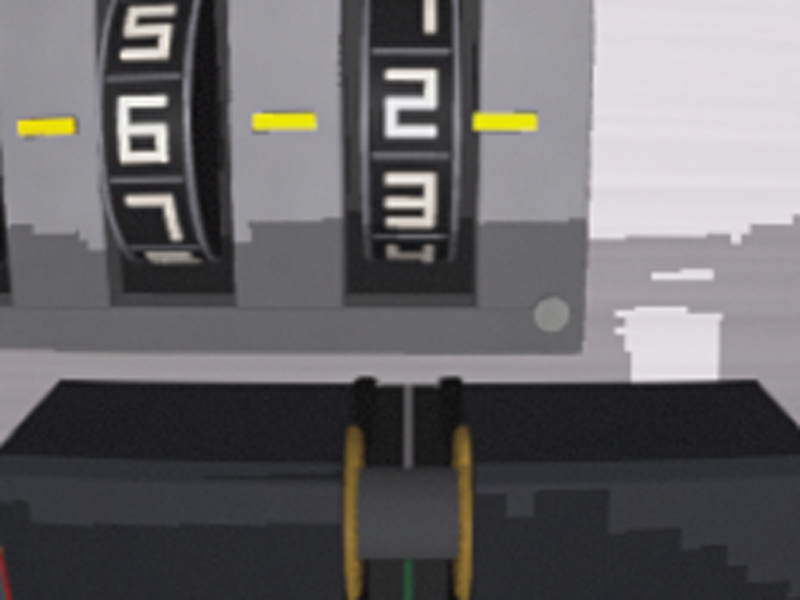

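Run:
```python
from ang import *
A=lambda k,u,v,y,top,dx=0:round(float(angle(k,140+u/3.448,110+v/3.448,y,top,dx)[0]),3)
print('R',[A(k,410,v,-.048,.1475,-.0003) for k,v in((1.5,50),(2,104),(2.5,155),(3,201))])
```

```text
R [1.412, 1.395, 1.405, 1.409]
```

Request:
play_rows --pt "1 0 0 0 0 0 0" --pt "1.76 0 0 0 0 0 0" --pt "1.76 0 0.3 0 0 0 0" --pt "1.76 0 0.6 0 0 0 0" --pt "1.76 0 0.7 0 0 0 0" --pt "1.76 0 0.73 0 0 0 0" --pt "1.76 0 0.76 0 0 0 0" --pt "1.76 0 0.78 0 0 0 0" --pt "1.76 0 0.78 0 0 0 0"

```text
time_s: 27.65
tcp_pos: [0.5937, -0.0759, 0.1462]
ee_rot: [[0.999, -0.041, 0.002], [-0.041, -0.999, -0.0], [0.002, 0.0, -1.0]]
wrist_force: [-1.5, -0.1, 6.3]
gripper_width: 0.004
```

Request:
play_rows --pt "0 0 0.03 0 0 0 0" --pt "0.07 0 0.04 0 0 0 0" --pt "0.14 0 0.04 0 0 0 0" --pt "0.21 0 0.04 0 0 0 0"

```text
time_s: 28.05
tcp_pos: [0.5984, -0.0762, 0.1457]
ee_rot: [[0.999, -0.041, 0.0], [-0.041, -0.999, -0.001], [0.0, 0.001, -1.0]]
wrist_force: [-3.1, 1.0, 8.7]
gripper_width: 0.003
```

Request:
play_rows --pt "0.07 0 0 0 0 0 0" --pt "0.14 0 0 0 0 0 0" --pt "0.21 0 0 0 0 0 0" --pt "0.28 0 0 0 0 0 0" --pt "0.35 0 0 0 0 0 0" --pt "0.39 0 0 0 0 0 0" --pt "0.39 0 0 0 0 0 0"

```text
time_s: 28.75
tcp_pos: [0.6082, -0.0766, 0.1458]
ee_rot: [[0.999, -0.041, 0.0], [-0.041, -0.999, -0.001], [0.0, 0.001, -1.0]]
wrist_force: [-3.6, 1.0, 9.9]
gripper_width: 0.004
```

Request:
play_rows --pt "0 0 -0.2 0 0 0 0" --pt "0 0 -1 0 0 0 0" --pt "-1 0 -2 0 0 0 0" --pt "-2.5 0 -2.8 0 0 0 0" --pt "-4 -0.5 -2.8 0 0 0 0" --pt "-5 -1 -2.8 0 0 0 0" --pt "-5 -1 -2.8 0 0 0 0" --pt "-5 -1 -2.8 0 0 0 0" --pt "-5 -1 -2.8 0 0 0 0"

```text
time_s: 29.65
tcp_pos: [0.4854, -0.0464, 0.2135]
ee_rot: [[0.999, -0.042, 0.0], [-0.042, -0.999, -0.0], [0.0, 0.0, -1.0]]
wrist_force: [0.6, 0.6, 0.1]
gripper_width: 0.005
```

```bash
python3 look.py w8 120 392 60 264; python3 -c "
from ang import *
marks()
for t in ['bolt_tab']: print(r.spot_in('wrist',t))"
```

```text
2.9411764705882355 29.7 [ 0.4855 -0.0465  0.2134] [0.66 0.3  0.3 ]
mark [259.8  57.8] [  0.1 -24. ]
mark [310.9  59.5] [ -0.1 -65.7]
mark [200.5  59.5] [ 0.1 24.5]
mark [149.1  63.6] [ 0.3 69.5]
mark [  0.4 229.5] [-158.9  290.9]
[{'centre': [0.4986, -0.0428, 0.1533], 'score': 0.84}]
```

View pics/w8.png

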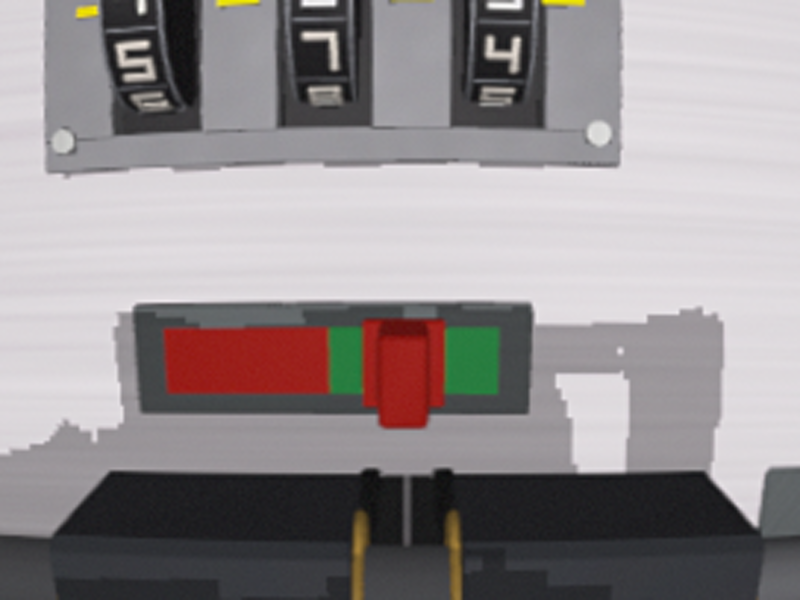

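Run:
```python
from h import *
p=np.load('last.npz')['p']; cv2.imwrite('pics/w8z.png',cv2.resize(p[20:110,120:340,::-1],None,fx=3.6,fy=3.6,interpolation=cv2.INTER_CUBIC))
```

```text
(no output)
```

View pics/w8z.png

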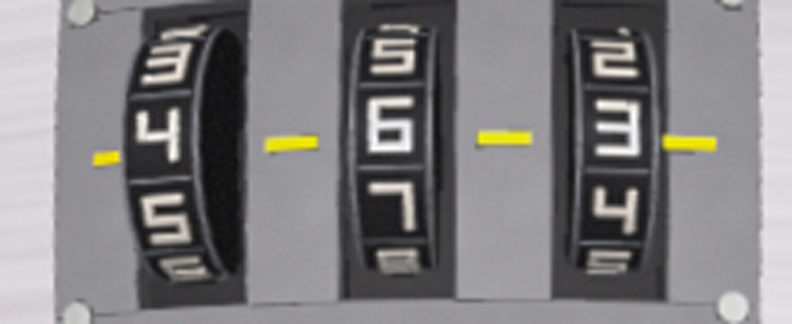

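Run:
```python
from ang import *
A=lambda k,u,v,y,top,dx=0:round(float(angle(k,120+u/3.6,20+v/3.6,y,top,dx)[0]),3)
print('L',[A(k,160,v,.048,.157) for k,v in((3.5,93),(4,138),(4.5,183))])
print('M',[A(k,393,v,0,.148) for k,v in((5.5,79),(6,124),(6.5,167))])
print('R',[A(k,615,v,-.048,.1475) for k,v in((2.5,80),(3,128),(3.5,170))])
# bolt tab expected
X=O+ex*-.105+ey*-.022; print(X)
K=np.load('last.npz')['K'];Tc=np.load('last.npz')['Tc']
for dy in (-.007,.007):
  for dx in (-.013,.013):
    q=proj(np.array([*(X+ex*dx+ey*dy),.152]),K,Tc); print((q-[120,60])*2.941)
```

```text
L [2.487, 2.456, 2.443]
M [3.82, 3.772, 3.771]
R [1.935, 1.863, 1.87]
[ 0.4981749 -0.0455912]
[430.13743082 428.6440282 ]
[430.80213723 333.48370327]
[377.99892686 428.66613108]
[377.17989113 333.51110608]
```

All three read 4, 6, 3 at the marks (~2.46, 3.77, 1.87 rad). The tab's projected pose matches the picture (cols 377–430, rows 333–428). Now down to its right side.

Request:
play_rows --pt "0.25 0.6 0 0 0 0 0" --pt "0.5 1.06 0 0 0 0 0" --pt "0.5 1.06 0.6 0 0 0 0" --pt "0.5 1.06 1.6 0 0 0 0" --pt "0.5 1.06 2.4 0 0 0 0" --pt "0.5 1.06 2.9 0 0 0 0" --pt "0.5 1.06 3.1 0 0 0 0" --pt "0.5 1.06 3.16 0 0 0 0" --pt "0.5 1.06 3.16 0 0 0 0" --pt "0.5 1.06 3.16 0 0 0 0"

```text
time_s: 30.75
tcp_pos: [0.497, -0.0733, 0.1354]
ee_rot: [[0.999, -0.042, 0.002], [-0.042, -0.999, 0.0], [0.002, -0.0, -1.0]]
wrist_force: [0.5, 0.0, -0.5]
gripper_width: 0.004
```

```bash
python3 look.py w9 120 392 60 264
```

```text
2.9411764705882355 30.8 [ 0.4969 -0.0733  0.1354] [ 0.48 -0.68  0.1 ]
```

View pics/w9.png

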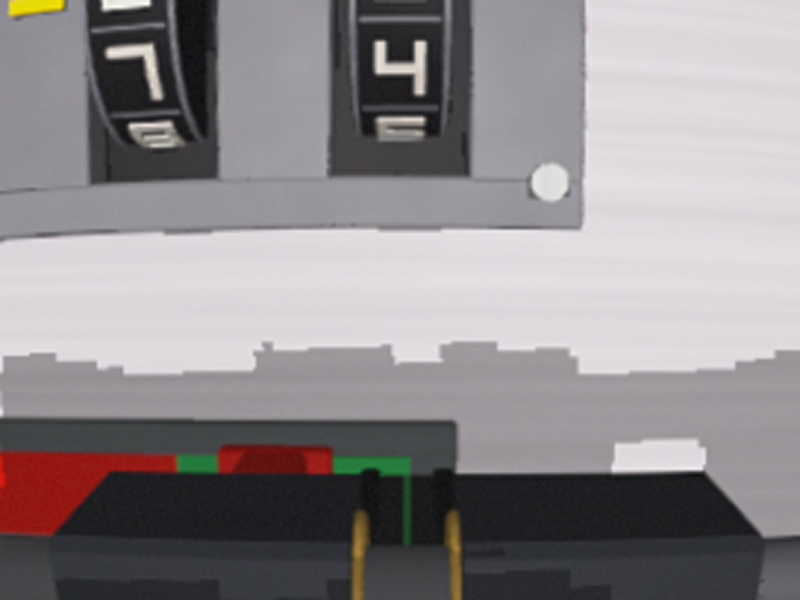

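Request:
play_rows --pt "0 -0.06 0 0 0 0 0" --pt "0 -0.12 0 0 0 0 0" --pt "0 -0.18 0 0 0 0 0" --pt "0 -0.24 0 0 0 0 0" --pt "0 -0.3 0 0 0 0 0" --pt "0 -0.36 0 0 0 0 0"

```text
time_s: 31.4
tcp_pos: [0.4966, -0.0641, 0.1346]
ee_rot: [[0.999, -0.042, -0.0], [-0.042, -0.999, -0.0], [-0.0, 0.0, -1.0]]
wrist_force: [0.0, -0.1, -0.2]
gripper_width: 0.008
```

Request:
play_rows --pt "0 -0.06 0 0 0 0 0" --pt "0 -0.12 0 0 0 0 0" --pt "0 -0.18 0 0 0 0 0" --pt "0 -0.24 0 0 0 0 0"

```text
time_s: 31.8
tcp_pos: [0.4969, -0.0587, 0.1346]
ee_rot: [[0.999, -0.042, -0.0], [-0.042, -0.999, -0.001], [-0.0, 0.001, -1.0]]
wrist_force: [0.5, -5.2, 0.2]
gripper_width: 0.004
```

Request:
play_rows --pt "0 -0.08 0 0 0 0 0" --pt "0 -0.16 0 0 0 0 0" --pt "0 -0.24 0 0 0 0 0" --pt "0 -0.32 0 0 0 0 0" --pt "0 -0.4 0 0 0 0 0" --pt "0 -0.48 0 0 0 0 0" --pt "0 -0.56 0 0 0 0 0" --pt "0 -0.64 0 0 0 0 0"

```text
time_s: 32.6
tcp_pos: [0.4976, -0.0421, 0.1346]
ee_rot: [[0.999, -0.042, 0.0], [-0.042, -0.999, 0.0], [0.0, -0.0, -1.0]]
wrist_force: [0.8, -3.5, -0.6]
gripper_width: 0.006
```

Request:
play_rows --pt "0 -0.08 0 0 0 0 0" --pt "0 -0.16 0 0 0 0 0" --pt "0 -0.24 0 0 0 0 0" --pt "0 -0.32 0 0 0 0 0" --pt "0 -0.4 0 0 0 0 0" --pt "0 -0.48 0 0 0 0 0" --pt "0 -0.56 0 0 0 0 0" --pt "0 -0.64 0 0 0 0 0" --pt "0 -0.72 0 0 0 0 0"

```text
time_s: 33.5
tcp_pos: [0.4984, -0.0242, 0.1346]
ee_rot: [[0.999, -0.042, 0.0], [-0.042, -0.999, 0.0], [0.0, -0.0, -1.0]]
wrist_force: [1.1, -4.1, -1.2]
gripper_width: 0.007
```

Now near the stop, in 1 mm rows.

Request:
play_rows --pt "0 -0.04 0 0 0 0 0" --pt "0 -0.08 0 0 0 0 0" --pt "0 -0.12 0 0 0 0 0" --pt "0 -0.16 0 0 0 0 0"

```text
time_s: 33.9
tcp_pos: [0.4986, -0.0203, 0.1346]
ee_rot: [[0.999, -0.042, 0.0], [-0.042, -0.999, -0.0], [0.0, 0.0, -1.0]]
wrist_force: [0.9, -3.4, -0.8]
gripper_width: 0.008
```

Request:
play_rows --pt "0 -0.03 0 0 0 0 0" --pt "0 -0.06 0 0 0 0 0" --pt "0 -0.09 0 0 0 0 0"

```text
time_s: 34.2
tcp_pos: [0.4987, -0.018, 0.1346]
ee_rot: [[0.999, -0.042, 0.0], [-0.042, -0.999, 0.0], [0.0, -0.0, -1.0]]
wrist_force: [2.8, -4.1, -1.3]
gripper_width: 0.009
```

Request:
play_rows --pt "0 -0.03 0 0 0 0 0" --pt "0 -0.06 0 0 0 0 0"

```text
time_s: 34.4
tcp_pos: [0.4986, -0.0179, 0.1347]
ee_rot: [[0.999, -0.042, -0.001], [-0.042, -0.999, -0.002], [-0.001, 0.003, -1.0]]
wrist_force: [3.7, -12.1, -1.2]
gripper_width: 0.002
```

Hard stop: force rose to 12 N and motion stopped. I back off and look.

Request:
play_rows --pt "0 0.2 0 0 0 0 0" --pt "0 0.5 0 0 0 0 0" --pt "0 0.5 -0.8 0 0 0 0" --pt "0 0.5 -2.4 0 0 0 0" --pt "0 0.5 -3.4 0 0 0 0" --pt "-0.5 0.5 -3.6 0 0 0 0" --pt "-0.5 0.5 -3.6 0 0 0 0" --pt "-0.5 0.5 -3.6 0 0 0 0"

```text
time_s: 35.2
tcp_pos: [0.4847, -0.0285, 0.2237]
ee_rot: [[0.999, -0.042, -0.002], [-0.042, -0.999, 0.0], [-0.002, -0.0, -1.0]]
wrist_force: [-0.0, 0.2, -0.5]
gripper_width: 0.006
```

```bash
python3 look.py w10 100 400 20 245
python3 - <<'E'
from ang import *
X=O+ex*-.105+ey*.022
d=np.load('last.npz');K,Tc=d['K'],d['Tc']
for dy in (-.007,.007):
  for dx in (-.013,.013):
    print((proj(np.array([*(X+ex*dx+ey*dy),.152]),K,Tc)-[100,20])*800/300)
E
```

```text
2.6666666666666665 35.25 [ 0.4848 -0.0285  0.2235] [ 0.48  0.76 -0.87]
[357.84418335 480.50119761]
[356.16559266 397.47133709]
[312.90878523 480.428761  ]
[310.07588942 397.75312073]
```

View pics/w10.png

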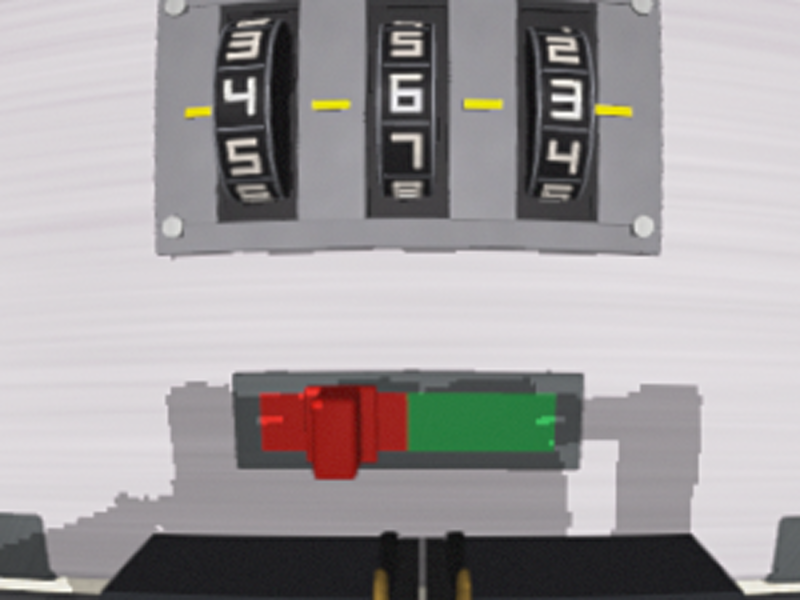

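The tab lies at cols 312–358, rows 397–479, exactly where fully open is predicted. The wheels read 4, 6 and 3 at the marks and the tool is clear, so I hand in.

```bash
python3 -c "
from station import r
print(r.finish_job())"
```

```text
the job is handed in; nothing more can be done
None
```

The case is unlocked and the job is handed in at about 35 s. The hand-in gives no verdict, so these are my own last checks.

- **Wheels:** set left to right to 4, 6 and 3. From the last angle measurement, taken before the bolt push, they stood at about 2.46, 3.77 and 1.87–1.9 rad, all inside their bands. The left is about 0.05 rad short of dead centre. The final picture, after the push, shows 4, 6 and 3 at the marks.
- **Wheel force:** readings while pressing stayed at about 10 N or less. Force is only reported at the end of each move, so I have no readings within a move.
- **Bolt:** it slid with about 4 N of friction to a hard stop at about 12 N. In the final picture the tab lies exactly where fully open is predicted.
- **Surroundings:** the tool ended clear at z of about 0.22 m, with nothing felt on the wrist. I did not compare the bystanders' positions before and after, but the arm never went near them.

No check failed. Single numeral readings on the last wheel picture differed from each other by up to 0.07 rad, which does not put any wheel outside its band.

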